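Shut and lock the dust extractor's filter lid

ROBOT

A 6-joint arm with a two-finger parallel gripper is mounted at the origin on the work surface. World frame = base frame: x ahead of the robot, y to its left, z up, the work surface at z = 0. Lengths are in m, angles in rad, forces in N, time in s.
With the tool pointing down it reaches from about 0.3 to 0.85 m from the base axis. Payload 4.2 kg.
Tool frame: the origin (TCP) lies on the centre line of the jaws, within the pads' length; the fingertips stand 17 mm ahead of it and the grasp point (between the pads) lies 2 mm behind it; z points along the fingers, y is the line along which they close (so a half turn about z gives the same grasp; the last joint's range is limited). The gripper opens to 91 mm and grips with 3 to 60 N. Pads are 32 mm wide; open, the fingers measure 118 mm over their backs; the gripper's body (76 mm by 178 mm) begins 60 mm behind the grasp point.
Start: joints at [-1.149, 0.32, 1.565, -0, 1.257, -0.02], TCP at [0.246, -0.52, 0.231] pointing down, gripper open.
Joint ranges: [-3.11, 3.11], [-0.84, 2.01], [0.21, 2.61], [-1.34, 4.49], [0.05, 2.63], [-2.56, 2.56]. Speed limits (rad/s): [2.57, 2.57, 3.14, 3.14, 3.14, 3.14].

INTERFACE

Orientations are given as a 3x3 rotation matrix whose columns are the frame's x, y, z axes.
In Python, from workcell import env gives the robot as it stands.
- The arm moves only by the tool carry_out, never from a script. Its argument "increments" is a list that holds one entry, the list of rows, each a list of 5 numbers: the gripper's target within -1 to 1 (fully open at 1, half-way at 0, shut at -1), then the shift along the world's x, y, z in mm, then the turn about the world's z in degrees. A call has 1 to 10 rows; each row shifts and turns the commanded pose from where the row before left it; what a row does not reach is not made up. A row lasts 1/8 s, in which the tool goes at most 62.5 mm and 10.7 degrees, less where a joint would pass 70% of its speed; a pose out of reach is approached as far as the arm can. A call is refused whole if a number of a shift passes 62.5 or a number of a turn 10.7, either way. A call with a gripper value outside its range is refused whole. The fingers move at their own pace and stop on an object; "force" is the grip in N (left out, the last holds). Time passes only in rows, so rows that do not move let the fingers close. It gives the time, the measured TCP pose, the force, the opening and the grip force at its end, in the units of the state.
- env.read_state(): the state, without advancing time (a new reading comes with each control period).
- env.capture(name): name is "scene" or "top" or "wrist"; returns a dict with "color" (384x512x3 uint8, red, green, blue), "K" (3x3 intrinsics, pixels), "R" (3x3) and "t" (3): a world point X has camera coordinates R X + t. Camera axes: x right, y down, z forward; pixel columns grow to the right and rows downward; lengths in m; the calibration is good to about 2 mm. A picture is of the moment at which its call begins. There is no depth.
- env.close_job(): hands the job in; it is judged then, once.
The state is a dict: "t": time; "joint_positions": joint angles; "joint_velocities": joint speeds; "effort": joint torques, N m; "tool_pos": TCP position; "tcp_rot": TCP orientation; "ft_force": force on the tool from outside, world axes, zero at the start; "wrist_torque": the same for the moment, N m; "opening": opening from 0.0 (shut) to 1.0 (fully open); "grip_force": force on a finger pad.
Only numpy, scipy, OpenCV 4.12 (cv2) and the standard library are available. Lean on these libraries where they do the work, as an engineer would, in place of code of your own. Each camera call takes 0.05 s, during which the arm holds its last target. There are 200 camera calls.

TASK

The filter lid of the green bench dust extractor stands ajar. Push the lid down flat with the fingertips, then set a fingertip in the slot of the orange quarter-turn fastener in front of it and turn it clockwise, seen from above, all the way to its stop, so that its yellow nose locks over the lid's edge. Pick nothing up, do not swing the lid farther open, and leave the tub, the can and the sanding block where they stand.

Things in the scene. Friction and masses are not known exactly. Their poses are not given: they have to be found in the camera images.
- extractor: Green dust extractor housing, fixed: 300 (x) by 240 (y) mm, flat top 100 mm above the bench. Origin: centre of its underside; x points from the fastener (front) to the lid's hinge (back), y to its left, z up. The lid covers x -45 to +135 mm, y -100 to +100 mm; hinge line along y at x = +135 mm, z = 100 mm. The fastener's upright axis is at x = -100 mm, y = 0.
- filter_lid (a joint): Angle of the grey filter lid (plate 180 by 200 mm, 8 mm thick, 0.4 kg), rad: 0 = flat down against a stop (top 108 mm above the bench), grows as its front edge, toward the fastener, rises; starts 0.25 to 0.5, limit 0.9. Stiff hinge: it stays where it is left; 1 to 3 N near the front edge pushes it down.
- lid_press (a point): A point on the top face of the lid, at mid-width, 30 mm in from its front edge and 150 mm from the hinge line; moves with the lid. A good place to push.
- filter_cam (a joint): Angle of the quarter-turn fastener, rad: 0 = open (nose along the extractor's +y), grows clockwise seen from above, 1.571 = locked at its stop (nose along the extractor's +x, over the lid's edge). Starts 0 to 0.35. Friction holds it where it is left; about 0.12 N m turns it. A lid that is not down blocks the nose.
- cam_slot (a point): Centre of the slot's black floor, on the fastener's axis, 118 mm above the bench; turns with the fastener, its y axis along the slot toward the nose. The fastener is an orange disc 84 mm across with two straight ribs 16 mm high (tops 134 mm above the bench), 74 mm long; the slot between them is 36 mm wide, open at both ends. A fingertip, or both shut, goes in from above and pushes a rib round.
- cam_nose (a point): Tip of the yellow nose, 72 mm from the fastener's axis; the nose is a bar 22 mm wide and 7 mm thick, its underside 111 mm above the bench, 3 mm clear over the shut lid.
- tool_tub: Bystander, loose: round wooden tub 104 mm across and 90 mm high with four tool handles standing up to 165 mm; origin at the centre of its underside, z up.
- paint_can: Bystander, loose: paint can with a blue label, 86 mm across, 100 mm high; origin at the centre of its underside, z up.
- sanding_block: Bystander, loose: cork sanding block with a red sole, 112 mm (x) by 64 mm (y), 34 mm high; origin at the centre of its underside, z up.

How it is judged:
On the way, in this order (a step that is already met when the one before it is completed fails the run):
1. the lid has been pushed down flat while the fastener is still open (value of joint filter_lid below 0.03 rad and value of joint filter_cam below 0.7 rad), for 0.2 s.
2. a fingertip bears in the slot of the fastener, which is not yet turned home, the lid still down (value of joint filter_lid below 0.03 rad and value of joint filter_cam below 1.2 rad and contact force between the fingers and filter_cam above 0.3 N and z of the grasp point in the frame of cam_slot below 0.032 m and horizontal distance between the grasp point and cam_slot below 0.05 m), for 0.1 s.
3. the fastener is turned to its stop with the lid down (value of joint filter_lid below 0.03 rad and value of joint filter_cam above 1.4 rad), for 0.2 s.
At the end, for the whole second after the job is handed in: The lid is down (within 0.03 rad), the fastener is turned clockwise to within 0.17 rad of its stop and at rest, and tub, can and sanding block stand within 20 mm of where they were, upright within 0.2 rad (all of step 3 and velocity of joint filter_cam between -0.05 and 0.05 rad/s and distance of each of tool_tub, paint_can, sanding_block from where it was at the start of the episode below 0.02 m and angle between each of tool_tub, paint_can, sanding_block's own z axis and vertical below 0.2 rad); the robot touches nothing.
It fails at once if the wooden tub of tools is moved more than 20 mm, lifted or tipped (distance of tool_tub from where it was at the start of the episode above 0.02 m or angle between tool_tub's own z axis and vertical above 0.2 rad).
It fails at once if the paint can is moved more than 20 mm, lifted or tipped (distance of paint_can from where it was at the start of the episode above 0.02 m or angle between paint_can's own z axis and vertical above 0.2 rad).
It fails at once if the sanding block is moved more than 20 mm, lifted or tipped (distance of sanding_block from where it was at the start of the episode above 0.02 m or angle between sanding_block's own z axis and vertical above 0.2 rad).
It fails at once if the lid is swung farther open than it ever stood at the start (past 0.6 rad) (value of joint filter_lid above 0.6 rad).
It also fails if it takes over 48 s, if anything falls off the work surface, if the arm or the gripper's body presses on something with over 40 N, if the wrist force passes 120 N, or if a joint passes its speed limit or range.

## Working session

There is one attempt and no reset: what is moved stays moved. The work goes in short steps, Python scripts to look and compute and a tool call to move; the robot and the scene stay as the last step left them, time stands still between calls to the robot, and variables do not carry over. Pictures are saved under pics/ and viewed, at most 10 in all, crops included, and the job is handed in when it is done.

Besides the shell and the picture viewer there is one more tool, called after "Emit:" as a command line: name --argument value ..., lists and objects as JSON in quotes. carry_out: Moves the arm, as the interface text tells. Its arguments: {"type":"object","properties":{"increments":{"type":"array","items":{"type":"array","items":{"type":"array","items":{"type":"number"}}}},"force":{"type":"number"}},"required":["increments"]}

```bash
mkdir -p pics; ls
python3 - <<'E'
from workcell import env
import cv2,numpy as np,pickle
d={}
for n in("scene","top"):
    c=env.capture(n);d[n]=c
    cv2.imwrite(f"pics/{n}0.png",c["color"][:,:,::-1]); print(n,c["K"].tolist(),c["R"].round(3).tolist(),c["t"].round(3).tolist())
pickle.dump(d,open("d0.pkl","wb"))
print(env.read_state())
E
```

```text
pics
scene [[366.13373909295626, 0.0, 255.1271620608902], [0.0, 366.13373909295626, 190.44725606989954], [0.0, 0.0, 1.0]] [[-0.298, 0.955, 0.007], [0.721, 0.23, -0.653], [-0.625, -0.189, -0.757]] [0.151, -0.371, 1.384]
top [[431.02605001321655, 0.0, 264.71955620918646], [0.0, 431.02605001321655, 187.60290062132793], [0.0, 0.0, 1.0]] [[-0.026, -1.0, 0.01], [-0.989, 0.024, -0.144], [0.144, -0.014, -0.989]] [0.027, 0.588, 0.942]
{'t': 0.1, 'joint_positions': array([-1.14898924e+00,  3.20200333e-01,  1.56551879e+00, -6.71050756e-06,
        1.25741109e+00, -2.00104715e-02]), 'joint_velocities': array([ 4.39246164e-05,  3.92523415e-04, -3.75973302e-03, -1.35398635e-03,
        6.42398332e-04, -4.67017902e-04]), 'effort': array([ 1.02810198e-03, -4.13331699e+01, -2.32510149e+01,  7.28847622e-02,
        4.22138418e-02, -4.76485479e-05]), 'tool_pos': array([ 0.24568367, -0.5194103 ,  0.23023506]), 'tcp_rot': array([[ 9.03975122e-01,  4.27584583e-01, -6.35317017e-04],
       [ 4.27585054e-01, -9.03974038e-01,  1.40018183e-03],
       [ 2.43860730e-05, -1.53738160e-03, -9.99998818e-01]]), 'ft_force': array([-0.08759705, -0.03969692, -0.06169972]), 'wrist_torque': array([0.01687235, 0.04734709, 0.02489265]), 'grip_force': 0.0, 'opening': 0.9984020299363424}
```

View pics/top0.png

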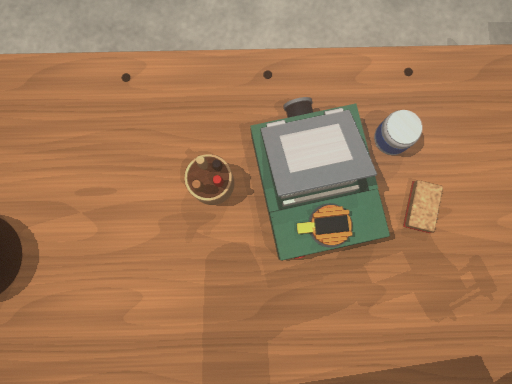

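View pics/scene0.png

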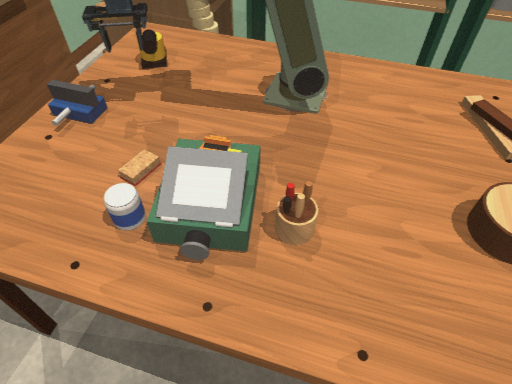

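The top view shows the green extractor centred near (320,180), its lid ajar with the front edge running from about (275,195) to (372,165). The orange fastener is at (332,225) with its yellow nose to the left at (305,228). The tub is at (208,178), the can at (402,130) and the block at (425,206). The scene view shows the same layout from behind.

```bash
cat > h.py <<'E'
import numpy as np,cv2
def ray(c,p,z):
    K,R,t=c["K"],c["R"],c["t"]
    d=R.T@np.linalg.inv(K)@np.array([p[0],p[1],1.]); o=-R.T@t
    return o+d*(z-o[2])/d[2]
def proj(c,X):
    q=c["K"]@(c["R"]@np.asarray(X)+c["t"]); return q[:2]/q[2]
def mask(c,lo,hi,box):
    h=cv2.cvtColor(c["color"],cv2.COLOR_RGB2HSV); m=cv2.inRange(h,lo,hi)
    k=np.zeros_like(m); x0,y0,x1,y1=box; k[y0:y1,x0:x1]=m[y0:y1,x0:x1]
    n,l,s,ce=cv2.connectedComponentsWithStats(k); i=1+s[1:,4].argmax(); return (l==i).astype(np.uint8),ce[i],s[i]
E
python3 - <<'E'
import pickle;from h import *
c=pickle.load(open("d0.pkl","rb"))["top"]
m,ce,s=mask(c,(0,0,0),(179,255,45),(310,205,360,245)); print("slot",ce,s,ray(c,ce,.118).round(4),cv2.minAreaRect(cv2.findNonZero(m)))
m,ce,s=mask(c,(24,150,110),(40,255,255),(290,210,330,245)); print("nose",ce,s,ray(c,ce,.118).round(4),cv2.minAreaRect(cv2.findNonZero(m)))
m,ce,s=mask(c,(60,90,20),(90,255,255),(230,90,400,270))
hull=cv2.convexHull(cv2.findNonZero(m)); a=cv2.approxPolyDP(hull,5,True)[:,0]
print("green",s,[(p.tolist(),ray(c,p,.1).round(3)[:2].tolist()) for p in a])
m,ce,s=mask(c,(90,0,60),(130,60,140),(255,105,380,205))
a=cv2.approxPolyDP(cv2.convexHull(cv2.findNonZero(m)),4,True)[:,0]; print("lid",s,a.tolist())
E
```

```text
Traceback (most recent call last):
  File "h.py", line 11, in mask
    n,l,s,ce=cv2.connectedComponentsWithStats(k); i=1+s[1:,4].argmax(); return (l==i).astype(np.uint8),ce[i],s[i]
                                                      ~~~~~~~~~~~~~~^^
ValueError: attempt to get argmax of an empty sequence
```

Run:
```python
import pickle;from h import *
c=pickle.load(open("d0.pkl","rb"))["top"]
h=cv2.cvtColor(c["color"],cv2.COLOR_RGB2HSV)
for n,(u,v) in dict(slot=(332,225),nose=(305,228),green=(285,240),lid=(280,170),greenL=(262,160)).items(): print(n,h[v,u],c["color"][v,u])
def go(n,lo,hi,box,z,eps):
    try: m,ce,s=mask(c,lo,hi,box)
    except ValueError: return print(n,"none")
    a=cv2.approxPolyDP(cv2.convexHull(cv2.findNonZero(m)),eps,True)[:,0]
    print(n,s,ce.round(1),ray(c,ce,z).round(4),[(p.tolist(),ray(c,p,z).round(3)[:2].tolist()) for p in a])
go("slot",(0,0,0),(179,255,75),(312,210,355,240),.118,3)
go("nose",(24,150,90),(40,255,255),(290,210,330,245),.118,2)
go("green",(60,90,20),(90,255,255),(230,90,400,270),.1,5)
go("lid",(90,0,60),(130,80,150),(255,105,380,205),.15,4)
```

```text
slot [15 40 64] [64 59 54]
nose [ 31 146 210] [207 210  90]
green [ 64  69 122] [ 89 122  93]
lid [ 18   9 140] [140 138 135]
greenL [ 62  61 112] [ 85 112  87]
slot [315 215  34  19 501] [331.4 224.3] [ 0.4971 -0.1232  0.118 ] [([348, 230], [0.484, -0.157]), ([317, 233], [0.48, -0.092]), ([315, 219], [0.509, -0.09]), ([346, 215], [0.516, -0.155])]
nose [305 232   2   1   2] [305.5 232. ] [ 0.4825 -0.0686  0.118 ] [([306, 232], [0.482, -0.07])]
green none
lid [375 126   5  21  68] [377.7 136. ] [ 0.6753 -0.2227  0.15  ] [([379, 146], [0.654, -0.224]), ([379, 126], [0.697, -0.227])]
```

Run:
```python
import pickle;from h import *
c=pickle.load(open("d0.pkl","rb"))["top"]
print("cam",-c["R"].T@c["t"])
def go(n,lo,hi,box,z,eps):
    m,ce,s=mask(c,lo,hi,box)
    a=cv2.approxPolyDP(cv2.convexHull(cv2.findNonZero(m)),eps,True)[:,0]
    print(n,s,ce.round(1),ray(c,ce,z).round(4),[(p.tolist(),ray(c,p,z).round(3)[:2].tolist()) for p in a])
go("nose",(24,90,90),(40,255,255),(290,210,330,245),.118,2)
go("orange",(5,130,90),(20,255,255),(305,200,360,250),.126,3)
go("green",(50,45,20),(90,255,255),(230,90,400,270),.1,4)
go("lid",(0,0,100),(179,35,200),(255,105,380,205),.15,4)
```

```text
cam [0.44704061 0.02596388 1.01617873]
nose [297 222  19  12 187] [305.2 227.2] [ 0.4923 -0.0683  0.118 ] [([314, 222], [0.503, -0.087]), ([315, 227], [0.492, -0.089]), ([311, 232], [0.482, -0.08]), ([298, 233], [0.481, -0.053]), ([297, 223], [0.502, -0.052])]
orange [311 205  41  40 746] [332.1 224.7] [ 0.4958 -0.1233  0.126 ] [([351, 235], [0.474, -0.161]), ([336, 244], [0.456, -0.129]), ([323, 243], [0.459, -0.103]), ([312, 232], [0.482, -0.081]), ([313, 214], [0.519, -0.085]), ([327, 205], [0.537, -0.115]), ([341, 206], [0.534, -0.144]), ([348, 210], [0.525, -0.158])]
green [ 251  123  138  137 4940] [317.4 211.6] [ 0.5259 -0.0976  0.1   ] [([388, 235], [0.472, -0.245]), ([280, 259], [0.428, -0.015]), ([251, 126], [0.717, 0.04]), ([265, 123], [0.724, 0.009]), ([374, 177], [0.598, -0.223])]
lid [ 261  108  116   89 4669] [316.5 154.9] [ 0.6384 -0.0941  0.15  ] [([376, 173], [0.598, -0.214]), ([323, 189], [0.567, -0.104]), ([278, 195], [0.557, -0.012]), ([261, 128], [0.698, 0.019]), ([333, 109], [0.735, -0.133]), ([349, 110], [0.733, -0.166])]
```

Extractor yaw is about 0.19 rad. The fastener is at (0.498,-0.122), agreeing between the slot and the housing corners. The nose is about 0.1 rad clockwise, and the lid press point when flat is at (0.583,-0.106). I'll approach above the lid with the fingers shut.

Emit:
carry_out --increments '[[[-1, 20, 35, 15, 7], [-1, 36, 42, 15, 7], [-1, 36, 42, 0, 7], [-1, 36, 42, 0, 7], [-1, 36, 42, 0, 7], [-1, 36, 42, 0, 7], [-1, 36, 42, 0, 7], [-1, 36, 42, 0, 7], [-1, 36, 42, 0, 7], [-1, 31, 40, 0, 7]]]' --force 20

```text
t: 1.35
tool_pos: [0.5858, -0.1071, 0.2604]
tcp_rot: [[-0.097, 0.995, -0.001], [0.995, 0.097, 0.0], [0.0, -0.001, -1.0]]
ft_force: [0.3, -1.1, -0.2]
opening: 0.004
grip_force: 0.0
```

Now push down: from 0.260 towards 0.125, slowing near the end.

Emit:
carry_out --increments '[[[-1, 0, 0, -25, 0], [-1, 0, 0, -20, 0], [-1, 0, 0, -15, 0], [-1, 0, 0, -15, 0], [-1, 0, 0, -15, 0], [-1, 0, 0, -15, 0], [-1, 0, 0, -12, 0], [-1, 0, 0, -10, 0], [-1, 0, 0, -5, 0], [-1, 0, 0, 0, 0]]]'

```text
t: 2.6
tool_pos: [0.585, -0.1087, 0.1285]
tcp_rot: [[-0.092, 0.996, 0.0], [0.996, 0.092, 0.0], [0.0, 0.0, -1.0]]
ft_force: [0.1, 1.2, 0.7]
opening: 0.004
grip_force: 0.0
```

Emit:
carry_out --increments '[[[-1, 0, 0, -3, 0], [-1, 0, 0, -3, 0], [-1, 0, 0, 0, 0], [-1, 0, 0, 0, 0]]]'

```text
t: 3.1
tool_pos: [0.5854, -0.1088, 0.1252]
tcp_rot: [[-0.093, 0.996, 0.003], [0.996, 0.093, -0.0], [-0.001, 0.003, -1.0]]
ft_force: [-2.8, -0.1, 11.8]
opening: 0.006
grip_force: 5.5
```

The lid is down on its stop with 12 N bearing on it. Next I'll lift and go above the fastener for a closer look.

Emit:
carry_out --increments '[[[-1, 0, 0, 15, 0], [-1, 0, 0, 35, 0], [-1, -30, -4, 25, 0], [-1, -35, -6, 0, 0], [-1, -22, -4, 0, 0], [-1, 0, 0, 0, 0]]]'

```text
t: 3.85
tool_pos: [0.4971, -0.1229, 0.1987]
tcp_rot: [[-0.092, 0.996, 0.001], [0.996, 0.092, -0.0], [-0.0, 0.001, -1.0]]
ft_force: [0.5, 0.5, -0.5]
opening: 0.003
grip_force: 0.0
```

Run:
```python
from workcell import env
from h import *;import pickle
d={n:env.capture(n) for n in("wrist","top")}; pickle.dump(d,open("d1.pkl","wb"))
im=np.vstack([np.hstack([cv2.resize(d["wrist"]["color"],(400,300)),cv2.resize(d["top"]["color"][80:280,220:420],(400,400))[:300]])])
cv2.imwrite("pics/w1.png",im[:,:,::-1])
print(env.read_state()["tool_pos"], proj(d["wrist"],[.498,-.122,.118]))
```

```text
[ 0.4988107  -0.12286365  0.19851992] [259.10321358 201.23200275]
```

View pics/w1.png

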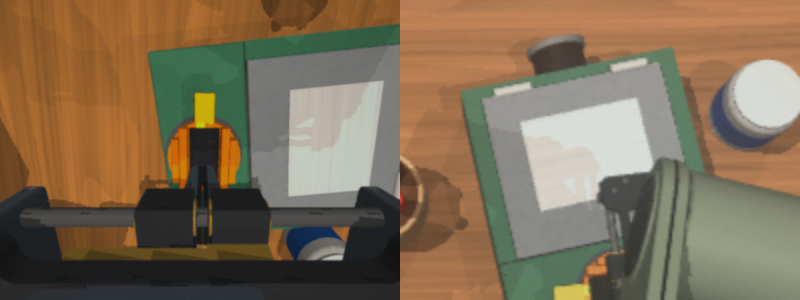

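The wrist view shows the lid flat. The slot sits between the ribs at columns 190–220, with the nose straight ahead at (204,107), so the tool is aligned with the slot. I'll check the lateral offset.

Run:
```python
from h import *;import pickle
c=pickle.load(open("d1.pkl","rb"))["wrist"]
h=cv2.cvtColor(c["color"],cv2.COLOR_RGB2HSV)
o=cv2.inRange(h,(5,120,90),(22,255,255))
for r in (185,200,215):
    u=np.where(o[r,200:320])[0]+200; L=u[u<258];Rr=u[u>258]
    print(r,L.min(),L.max(),Rr.min(),Rr.max(),[ray(c,(x,r),.134)[:2].round(4).tolist() for x in(L.max()+.5,Rr.min()-.5)])
m,ce,s=mask(c,(24,110,120),(38,255,255),(230,100,290,170)); print("nose",ce,s,ray(c,ce,.118).round(4), ray(c,(ce[0],s[1]),.118).round(4))
```

```text
185 200 242 281 305 [[0.4827, -0.1038], [0.5136, -0.1009]]
200 200 242 280 307 [[0.4836, -0.1167], [0.5142, -0.1139]]
215 200 242 279 304 [[0.4846, -0.13], [0.5149, -0.1272]]
nose [261.16604128 139.11163227] [ 249  119   27   45 1066] [ 0.4947 -0.0672  0.118 ] [ 0.4931 -0.051   0.118 ]
```

The axis estimate is (0.499,-0.1225) and the TCP is at (0.4988,-0.1229), so it is centred. I'll descend into the slot to TCP z ≈ 0.141.

Emit:
carry_out --increments '[[[-1, 0, 0, -20, 0], [-1, 0, 0, -15, 0], [-1, 0, 0, -10, 0], [-1, 0, 0, -8, 0], [-1, 0, 0, -5, 0], [-1, 0, 0, 0, 0]]]'

```text
t: 4.7
tool_pos: [0.4978, -0.1228, 0.1398]
tcp_rot: [[-0.093, 0.996, -0.0], [0.996, 0.093, 0.0], [0.0, -0.0, -1.0]]
ft_force: [0.8, 0.0, 0.5]
opening: 0.006
grip_force: 0.0
```

It went in freely. Now turn clockwise (negative about z) in place, gently.

Emit:
carry_out --increments '[[[-1, 0, 0, 0, -6], [-1, 0, 0, 0, -6], [-1, 0, 0, 0, -6], [-1, 0, 0, 0, -6], [-1, 0, 0, 0, -6], [-1, 0, 0, 0, -6], [-1, 0, 0, 0, 0]]]'

```text
t: 5.58
tool_pos: [0.4985, -0.123, 0.1406]
tcp_rot: [[0.509, 0.861, 0.002], [0.861, -0.509, -0.001], [0.001, 0.002, -1.0]]
ft_force: [0.8, -0.1, 0.1]
opening: 0.003
grip_force: 0.4
```

Run:
```python
from workcell import env
from h import *
s=env.read_state();print(s["wrist_torque"],s["ft_force"],s["tool_pos"])
c=env.capture("wrist");cv2.imwrite("pics/w2.png",c["color"][:,:,::-1])
```

```text
[-0.07420162 -0.24991977  0.00031152] [ 0.79597021 -0.1116207   0.14901045] [ 0.49849227 -0.1229911   0.14059345]
```

View pics/w2.png

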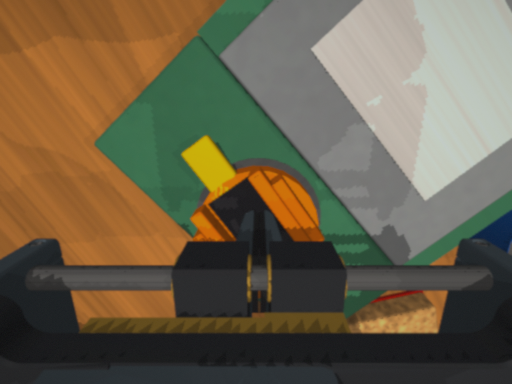

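The view shows the nose still at (208,162), pointing open. The shut tips are narrow enough to spin freely in the slot. So I'll turn back, shift 25 mm toward the nose end, and push the rib round along an arc.

Emit:
carry_out --increments '[[[-1, 0, 0, 0, 9], [-1, 0, 0, 0, 9], [-1, 0, 0, 0, 9], [-1, -1, 12, 0, 9], [-1, -1, 13, 0, 0], [-1, 3, 0, 0, 0], [-1, 2, 0, 0, 0], [-1, 2, 0, 0, 0], [-1, 0, 0, 0, 0]]]'

```text
t: 6.75
tool_pos: [0.5031, -0.0981, 0.1399]
tcp_rot: [[-0.092, 0.996, 0.0], [0.996, 0.092, -0.0], [-0.0, 0.0, -1.0]]
ft_force: [-0.4, -0.2, 0.2]
opening: 0.005
grip_force: 0.0
```

Emit:
carry_out --increments '[[[-1, 2, 0, 0, 0], [-1, 2, 0, 0, 0], [-1, 2, 0, 0, 0], [-1, 2, 0, 0, 0], [-1, 0, 0, 0, 0]]]'

```text
t: 7.38
tool_pos: [0.5058, -0.0982, 0.1397]
tcp_rot: [[-0.093, 0.996, -0.012], [0.996, 0.093, -0.0], [0.001, -0.012, -1.0]]
ft_force: [-13.2, -2.9, 8.9]
opening: 0.005
grip_force: 6.8
```

Run:
```python
from workcell import env
from h import *
s=env.read_state();print(s["wrist_torque"],s["ft_force"],s["tool_pos"])
c=env.capture("wrist");t=env.capture("scene")
cv2.imwrite("pics/w3.png",np.hstack([cv2.resize(c["color"],(480,360)),cv2.resize(t["color"][110:230,150:256],(318,360),interpolation=cv2.INTER_CUBIC)])[:,:,::-1])
```

```text
[-0.48692341  2.16848878 -0.15003639] [-13.17858963  -2.93278886   8.92452033] [ 0.50581409 -0.09819388  0.13968898]
```

View pics/w3.png

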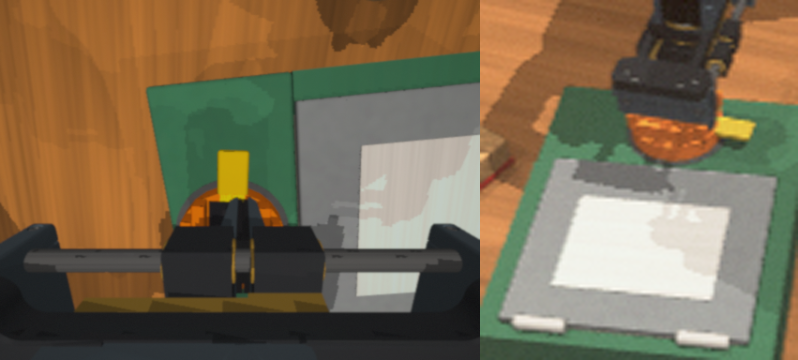

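The nose at (233,175) has not turned visibly. The wrist moment puts the contact at the pad's inner corner, about 13 mm from the axis, so the lever arm is short. I'll turn the tool along while arcing.

Emit:
carry_out --increments '[[[-1, 0, 0, 0, -6], [-1, 3.3, -2, 0, -8], [-1, 3.1, -2.3, 0, -8], [-1, 0, 0, 0, 0]]]'

```text
t: 7.98
tool_pos: [0.5139, -0.1022, 0.1397]
tcp_rot: [[0.288, 0.958, -0.008], [0.958, -0.288, 0.0], [-0.002, -0.008, -1.0]]
ft_force: [-9.0, -1.4, 6.7]
opening: 0.004
grip_force: 4.3
```

Run:
```python
from workcell import env
from h import *
s=env.read_state();print(s["wrist_torque"],s["ft_force"],s["tool_pos"])
c=env.capture("wrist")
try:
    m,ce,b=mask(c,(24,110,100),(38,255,255),(100,80,450,250));print(b)
    a=np.array([ray(c,p,.118)[:2] for p in cv2.findNonZero(m)[:,0]]);v=a.mean(0)-[.4988,-.1229]; print("nose",a.mean(0),np.hypot(*v),np.degrees(np.arctan2(v[1],v[0])))
except ValueError: print("no nose")
```

```text
[-0.26182794  1.48944591 -0.08487691] [-8.98065896 -1.36149233  6.7006247 ] [ 0.51385319 -0.10216971  0.13970986]
[ 231  160   34   48 1547]
nose [ 0.51713316 -0.06770089] 0.05816396683165316 71.62723867664423
```

The fastener is turning: the nose is at 72° and must reach about 11°. Continuing the arc.

Emit:
carry_out --increments '[[[-1, 2.6, -2.8, 0, -8], [-1, 2.3, -3.2, 0, -8], [-1, 1.8, -3.4, 0, -8], [-1, 1.3, -3.6, 0, -8], [-1, 0.8, -3.8, 0, -8], [-1, 0.3, -3.8, 0, -8], [-1, 0, 0, 0, 0]]]'

```text
t: 8.9
tool_pos: [0.5233, -0.12, 0.1397]
tcp_rot: [[0.905, 0.425, -0.007], [0.425, -0.905, 0.006], [-0.004, -0.008, -1.0]]
ft_force: [-7.4, 7.0, 5.9]
opening: 0.006
grip_force: 5.2
```

```bash
cat > nose.py <<'E'
from workcell import env
from h import *
s=env.read_state();print(s["wrist_torque"],s["ft_force"],s["tool_pos"])
c=env.capture("wrist")
try:
    m,ce,b=mask(c,(24,110,100),(38,255,255),(100,80,450,250));print(b)
    a=np.array([ray(c,p,.118)[:2] for p in cv2.findNonZero(m)[:,0]]);v=a.mean(0)-[.4988,-.1229]; print("nose",a.mean(0),np.hypot(*v),np.degrees(np.arctan2(v[1],v[0])))
except ValueError: print("no nose")
E
python3 nose.py
```

```text
[ 1.34453331  1.31087939 -0.15967902] [-7.41845037  7.03206841  5.87359313] [ 0.52329712 -0.12002405  0.13966671]
[ 231  161   34   47 1521]
nose [ 0.55190485 -0.09956858] 0.05800414293451502 23.718109328346323
```

Emit:
carry_out --increments '[[[-1, -0.3, -3.9, 0, -8], [-1, -0.8, -3.8, 0, -6], [-1, 0, -1, 0, 0], [-1, 0, 0, 0, 0]]]'

```text
t: 9.45
tool_pos: [0.5232, -0.1259, 0.1398]
tcp_rot: [[0.981, 0.193, -0.005], [0.193, -0.981, 0.011], [-0.003, -0.012, -1.0]]
ft_force: [-3.1, 15.9, 6.0]
opening: 0.003
grip_force: 8.7
```

```bash
python3 nose.py
```

```text
[ 2.9479726   0.74781255 -0.09185291] [-3.09870407 15.92443553  6.04002007] [ 0.52319835 -0.12593042  0.13975346]
[ 230  161   34   55 1630]
nose [ 0.55425863 -0.11205972] 0.05650815297732899 11.059931408363445
```

The nose is at 11.1° and the force is rising to 16 N, so this looks like the stop. I'll give a small extra push to confirm, hold, then back off and lift out.

Emit:
carry_out --increments '[[[-1, 0, -2, 0, 0], [-1, 0, 0, 0, 0], [-1, 0, 0, 0, 0]]]'

```text
t: 9.88
tool_pos: [0.5232, -0.1261, 0.1397]
tcp_rot: [[0.981, 0.192, -0.005], [0.193, -0.981, 0.015], [-0.002, -0.016, -1.0]]
ft_force: [-3.9, 21.6, 6.0]
opening: 0.001
grip_force: 11.3
```

```bash
python3 nose.py
```

```text
[ 3.92492798  0.67029583 -0.08058402] [-3.86321142 21.56273641  5.98947729] [ 0.5231684  -0.12610254  0.13973669]
[ 229  161   34   52 1568]
nose [ 0.55516221 -0.11208881] 0.05738972388474884 10.858371331375904
```

It is firmly on the stop. Releasing the preload and lifting.

Emit:
carry_out --increments '[[[-1, 0, 4, 0, 0], [-1, 0, 4, 0, 0], [-1, -1, 4, 0, 0], [-1, 0, 0, 0, 0], [-1, 0, 0, 15, 0], [-1, 0, 0, 30, 0], [-1, -20, 0, 40, 0], [-1, -40, 0, 20, 0], [-1, 0, 0, 0, 0]]]'

```text
t: 11.05
tool_pos: [0.4635, -0.1219, 0.248]
tcp_rot: [[0.981, 0.195, 0.005], [0.195, -0.981, -0.002], [0.004, 0.003, -1.0]]
ft_force: [0.1, 0.1, -0.2]
opening: 0.007
grip_force: 0.0
```

```bash
python3 nose.py
python3 - <<'E'
from workcell import env
from h import *
a=env.capture("wrist")["color"];b=env.capture("top")["color"]
cv2.imwrite("pics/w4.png",np.hstack([cv2.resize(a,(400,300)),cv2.resize(b,(400,300))])[:,:,::-1])
E
```

```text
[-0.02191021 -0.05162249  0.02638016] [ 0.14391477  0.11074414 -0.17212623] [ 0.46352556 -0.12186725  0.24798821]
[254  82  24  40 843]
nose [ 0.55252649 -0.11162971] 0.05489585160532517 11.84723943965004
```

View pics/w4.png

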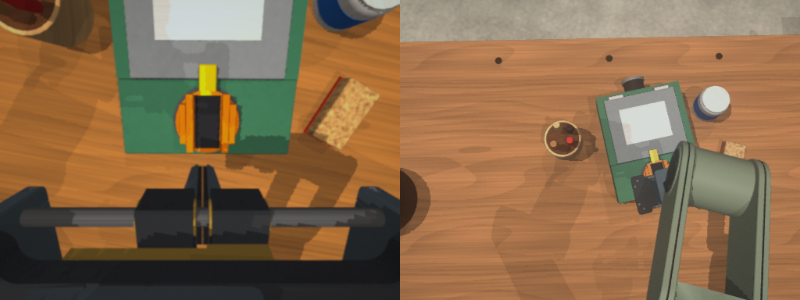

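The wrist view shows the nose at (207,80) lying over the shut lid's edge and the slot pointing at the lid. The tub, can and block are where they were, and the arm is clear. Handing in.

```bash
python3 -c "
from workcell import env
print(env.close_job())"
```

```text
the job is handed in; nothing more can be done
None
```

I pushed the lid down flat and turned the fastener clockwise to its stop, with the yellow nose over the lid's edge; the tub, can and block look unmoved, and the job is handed in, though no verdict came back.

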